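Restart the tissue processor after an alarm

TASK

The tissue processor has stopped on an alarm; get it running again. Push the orange key on the grey alarm box all the way in (it stays in), then press the white-marked end of the red rocker on the black switch box fully down, and then press the green key on the white console all the way down and let it come back up. Only press with the fingertips: leave the blue and white keys alone, and do not pick up, tip or push aside the loose alarm box or anything else on the bench.

Things in the scene. Friction and masses are not known exactly. Their poses are not given: they have to be found in the camera images.
- alarm_box: loose grey alarm box on rubber feet, 0.6 kg, 110 (x) x 75 (y) x 38 mm high; origin at the centre of its underside. On its top are a round orange key, centred 20 mm towards its -x end, and a red dome lamp 12 mm high, centred 34 mm towards its +x end
- alarm_key_top (a point): centre of the top face of the round orange key (34 mm across); out, it stands 59 mm above the bench. Pushed straight down; moves with the key
- alarm_key (a joint): travel of the orange key in m: 0 out, 0.008 fully in. It resists with about 4 N of friction and stays where it is left
- switch_box: black switch box fixed to the bench, 120 (x) x 80 (y) x 40 mm high, at any yaw; origin at the centre of its underside. A white stripe across the top near its +x end, and a white dot on that half of the rocker, mark the ON end
- rocker_on (a point): point on the upper face of the red rocker's ON half (white dot), 23 mm from the pivot towards the ON end; moves with the rocker, about 65 mm above the bench when off and 55 mm when on. The whole rocker is 66 mm long and 34 mm wide, its pivot 54 mm above the bench over the box's origin
- rocker (a joint): angle of the rocker in rad: -0.22 fully off (ON end up), +0.22 fully on (ON end down). About 3 N down on rocker_on moves it, by about 10 mm in all; it stays where it is left
- console: white console fixed to the bench, 130 (x) x 240 (y) x 45 mm high, with a display ridge 73 mm high along its far (+x) edge, from 26 mm beyond the centre; origin at the centre of its underside. Three round keys in a row 26 mm to the -x side of its centre, 70 mm apart, in any order
- green_key_top (a point): centre of the top face of the round green key (32 mm across, in a black collar 48 mm across); released, it stands 67 mm above the bench. Pushed straight down
- green_key (a joint): travel of the green key in m: 0 released, 0.006 fully down; a spring needing 1.5 N to start and 5 N fully down brings it back up
- blue_key_top (a point): centre of the top face of the round blue key (32 mm across, in a black collar 48 mm across); released, it stands 67 mm above the bench. Pushed straight down; not to be pressed
- blue_key (a joint): travel of the blue key in m: 0 released, 0.006 fully down; a spring needing 1.5 N to start and 5 N fully down brings it back up
- white_key_top (a point): centre of the top face of the round white key (32 mm across, in a black collar 48 mm across); released, it stands 67 mm above the bench. Pushed straight down; not to be pressed
- white_key (a joint): travel of the white key in m: 0 released, 0.006 fully down; a spring needing 1.5 N to start and 5 N fully down brings it back up
- steel_beaker: bystander: bare metal beaker with a side handle, 90 mm across, 110 mm high; origin at the middle of its underside
- white_beaker: bystander: white beaker with a side handle, 90 mm across, 110 mm high; origin at the middle of its underside
- amber_bottle: bystander: amber reagent bottle, 64 mm across, 150 mm high; origin at the middle of its underside
- basket: bystander: open steel slatted basket, 100 x 75 x 45 mm high; origin at the middle of its underside
- jar: bystander: small clear jar with a white lid, 48 mm across, 60 mm high; origin at the middle of its underside
- cassette: bystander: flat pink tissue cassette, 28 x 40 x 6 mm; origin at the middle of its underside
- spatula: bystander: spatula lying flat, 130 mm long; origin at the middle of its underside

How it is judged:
By the outcome, as a careful person would: the job done as asked, in the order asked, and still so for the second after the job is handed in, with the robot touching nothing.
It also fails if it takes over 58 s, if anything falls off the work surface, if the arm or the gripper's body presses on something with over 40 N, if the wrist force passes 120 N, or if a joint passes its speed limit or range.

ROBOT

A 6-joint arm with a two-finger parallel gripper is mounted at the origin on the work surface. World frame = base frame: x ahead of the robot, y to its left, z up, the work surface at z = 0. Lengths are in m, angles in rad, forces in N, time in s.
With the tool pointing down it reaches from about 0.3 to 0.875 m from the base axis. Payload 6.4 kg.
Tool frame: the origin (TCP) lies midway between the tips of the shut fingers; the grasp point (between the pads) lies 19 mm behind it; z points along the fingers, y is the line along which they close (so a half turn about z gives the same grasp; the last joint's range is limited). The gripper opens to 85 mm and grips with 20 to 120 N. Pads are 22 mm wide; open, the fingers measure 114 mm over their backs; the gripper's body (76 mm by 85 mm) begins 54 mm behind the grasp point. The pads swing forward as they close: fully open they stand 13 mm farther back than shut.
Start: joints at [1.057, 0.181, 1.607, -0, 1.354, -0.206], TCP at [0.174, 0.548, 0.231] pointing down, gripper open.
Joint ranges: [-2.99, 2.99], [-0.89, 2.07], [0.3, 2.58], [-1.14, 4.28], [0, 2.63], [-3.12, 3.12]. Speed limits (rad/s): [2.57, 2.57, 3.01, 3.14, 3.14, 3.14].

INTERFACE

Orientations are given as a unit quaternion [w, x, y, z].
In Python, from bench import ctrl, vision, workorder gives the robot as it stands. The module is installed in compiled form; this text tells all that it offers.
- The arm moves only by the tool servo_tool, never from a script. Its argument "steps" is a list of rows, each an object of numbers: "dx", "dy", "dz": the shift along the world's x, y, z as a fraction of full scale; "wx", "wy", "wz": the turn, a rotation vector about the world's x, y, z as a fraction of full scale. A call has exactly 5 rows; each row is the pose to reach, as a shift and turn from the pose commanded when the call began, turning the shorter way round; what a row does not reach only later rows make up. Full scale, the value 1, is 100 mm for a shift and pi rad for a turn. A row lasts 1/12 s, in which the tool goes at most 41.7 mm and 7.16 degrees, less where a joint would pass 70% of its speed; a pose out of reach is approached as far as the arm can. A call with a number of a shift or a turn outside -1 to 1 is refused whole. A call with a gripper value outside its range is refused whole. "jaw" is the opening, from 0 (shut) to 1 (fully open), set as the call begins (left out, the last holds). The fingers move at their own pace and stop on an object; the grip force is fixed at half the most. Time passes only in rows, so rows that repeat a pose let the fingers close, or fill a call up. It gives the time, the measured TCP pose, the force, the opening and the grip force at its end, in the units of the state.
- ctrl.get_obs(): the state, without advancing time (a new reading comes with each control period).
- vision.camera(name): name is "scene" or "top" or "wrist"; returns a dict with "frame" (480x640x3 uint8, red, green, blue), "vfov" (degrees; the focal length in pixels is half the picture's height over the tangent of half this angle, whatever the lens; pixels are square), "cx", "cy" (the principal point, pixels), "camera_from_world" (4x4, takes a point from world to camera coordinates). Camera axes: x right, y up, looking along -z (the intrinsics and any distortion apply to the point x, -y, -z); pixel columns grow to the right and rows downward; lengths in m; the calibration is good to about 2 mm. A picture is of the moment at which its call begins. There is no depth.
- workorder.hand_in(): hands the job in; it is judged then, once.
The state is a dict: "time_s": time; "q": joint angles; "dq": joint speeds; "joint_efforts": joint torques, N m; "eef_pos": TCP position; "eef_rot": TCP orientation; "wrist_force": force on the tool from outside, world axes, zero at the start; "torque": the same for the moment, N m; "opening": opening from 0.0 (shut) to 1.0 (fully open); "grasp_force": force on a finger pad.
Only numpy, scipy, OpenCV 4.12 (cv2) and the standard library are available. Lean on these libraries where they do the work, as an engineer would, in place of code of your own. Each camera call takes 0.05 s, during which the arm holds its last target. There are 200 camera calls.

## Working session

There is one attempt and no reset: what is moved stays moved. The work goes in short steps, Python scripts to look and compute and a tool call to move; the robot and the scene stay as the last step left them, time stands still between calls to the robot, and variables do not carry over. Pictures are saved under pics/ and viewed, at most 10 in all, crops included, and the job is handed in when it is done.

Besides the shell and the picture viewer there is one more tool, called after ">>>" in YAML: its name, and indented under it one key for each argument. servo_tool: Moves the arm, as the interface text tells. Its arguments: {"type":"object","properties":{"steps":{"type":"array","items":{"type":"object","properties":{"dx":{"type":"number"},"dy":{"type":"number"},"dz":{"type":"number"},"wx":{"type":"number"},"wy":{"type":"number"},"wz":{"type":"number"}}}},"jaw":{"type":"number"}},"required":["steps"]}

```bash
mkdir -p pics
cat > h.py <<'E'
import numpy as np,cv2,pickle
from bench import ctrl,vision,workorder
def shot(n,tag):
    c=vision.camera(n); cv2.imwrite(f'pics/{tag}.png',c['frame'][:,:,::-1]); pickle.dump(c,open(f'pics/{tag}.pkl','wb')); return c
def load(t): return pickle.load(open(f'pics/{t}.pkl','rb'))
def ray(c,u,v):
    f=240/np.tan(np.radians(c['vfov'])/2); T=np.array(c['camera_from_world']); R=T[:3,:3]
    d=R.T@np.array([(u-c['cx'])/f,-(v-c['cy'])/f,-1]); return -R.T@T[:3,3],d/np.linalg.norm(d)
def atz(c,u,v,z):
    o,d=ray(c,u,v); return o+d*(z-o[2])/d[2]
def tri(obs):
    A=0;b=0
    for c,u,v in obs:
        o,d=ray(c,u,v);P=np.eye(3)-np.outer(d,d);A=A+P;b=b+P@o
    p=np.linalg.solve(A,b); return p,[round(1000*np.linalg.norm(np.cross(p-ray(c,u,v)[0],ray(c,u,v)[1])),1) for c,u,v in obs]
E
python3 - <<'E'
from h import *
for n in('scene','top','wrist'):
    c=shot(n,n+'0'); print(n,{k:c[k] for k in c if k!='frame'})
print(ctrl.get_obs())
E
```

```text
scene {'vfov': 48.1745602631609, 'cx': 316.16124939106885, 'cy': 234.72735122942865, 'camera_from_world': array([[-0.14265352,  0.98976887,  0.00274954,  0.09573145],
       [-0.85556153, -0.12470627,  0.50245677,  0.44964116],
       [ 0.49765895,  0.06932483,  0.86459796, -1.55945526],
       [ 0.        ,  0.        ,  0.        ,  1.        ]])}
top {'vfov': 46.50458889200201, 'cx': 315.6612341360375, 'cy': 232.71070908414728, 'camera_from_world': array([[ 0.0248613 , -0.99966477, -0.00722994, -0.01827836],
       [ 0.9968629 ,  0.02424672,  0.07534225, -0.5623756 ],
       [-0.07514169, -0.00908037,  0.99713152, -1.02933702],
       [ 0.        ,  0.        ,  0.        ,  1.        ]])}
wrist {'vfov': 69.21974462306834, 'cx': 317.03109732692656, 'cy': 241.01309007653825, 'camera_from_world': array([[ 0.30284829,  0.9530377 , -0.00143432, -0.57434991],
       [-0.91872819,  0.29154485, -0.26634584,  0.0342187 ],
       [-0.25341945,  0.08198013,  0.96387646, -0.37835354],
       [ 0.        ,  0.        ,  0.        ,  1.        ]])}
{'time_s': 0.15, 'q': array([ 1.05671999e+00,  1.81398919e-01,  1.60779064e+00,  1.50813084e-05,
        1.35377515e+00, -2.06310471e-01]), 'dq': array([-1.11773590e-03, -1.98633602e-03, -3.13801548e-03,  1.09009847e-03,
       -6.97607821e-05, -8.88336097e-04]), 'joint_efforts': array([ 9.64928840e-04, -4.45263863e+01, -3.51688564e+01, -2.17235261e-04,
        6.01606429e-03,  2.19920065e-05]), 'eef_pos': array([0.17395686, 0.54761095, 0.2305691 ]), 'eef_rot': array([-2.48683958e-04,  1.53277901e-01,  9.88182885e-01, -6.39408640e-04]), 'wrist_force': array([-0.10162479, -1.0122177 ,  0.27880536]), 'torque': array([-0.03029631,  0.05540914, -0.01469605]), 'grasp_force': 0.0, 'opening': 0.9985279539533993}
```

View pics/scene0.png

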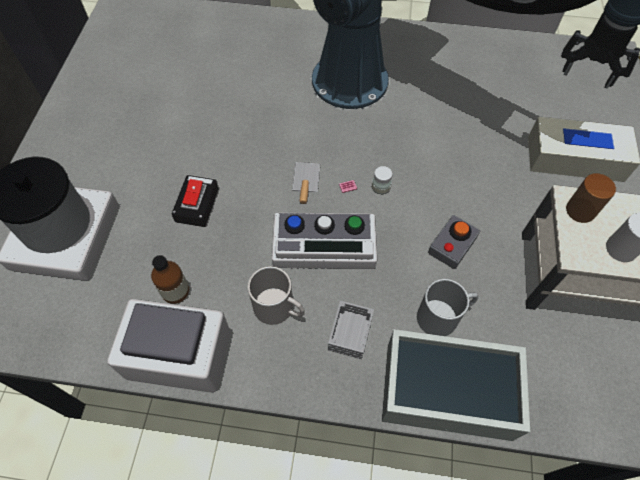

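View pics/top0.png

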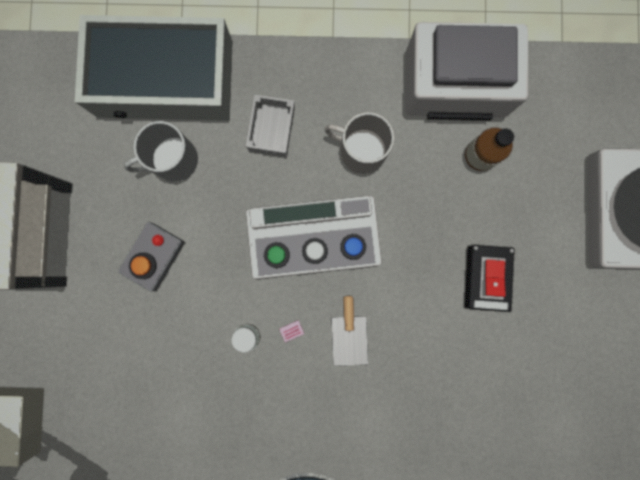

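The scene view shows the orange key at (460,229), the green key at (355,223) and the rocker at (194,192). The top view shows the orange key at (142,265), the green key at (277,254), and the rocker's white dot at (495,285) with the stripe towards the robot. Next I'll enlarge these.

Run:
```python
from h import *
def m(tag,cs):
    im=cv2.imread(f'pics/{tag}.png'); return np.hstack([cv2.resize(im[y-30:y+30,x-26:x+26],None,fx=5,fy=5,interpolation=cv2.INTER_CUBIC) for x,y in cs])
cv2.imwrite('pics/m.png',np.vstack([m('top0',[(150,255),(277,254),(492,279)]),m('scene0',[(458,236),(352,225),(194,195)])]))
```

```text
(no output)
```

View pics/m.png

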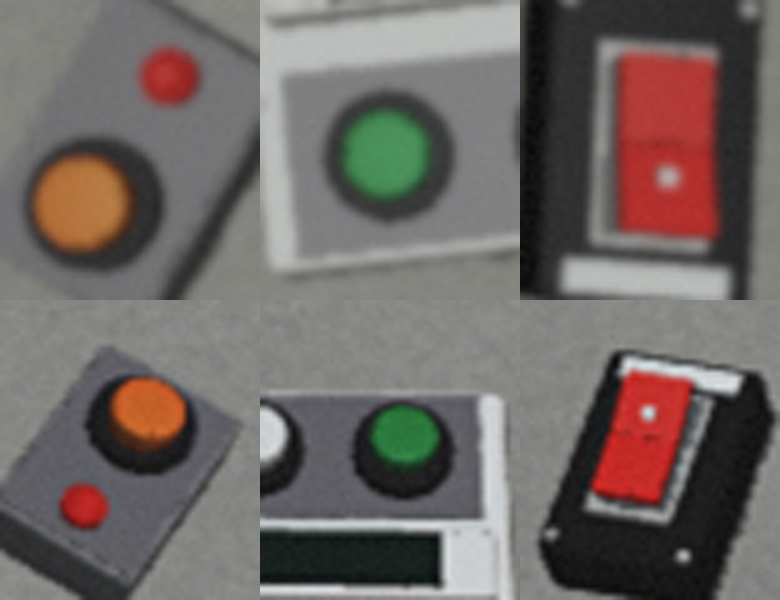

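Read-offs (u,v) from the enlarged crops:

| Feature | Top view | Scene view |
|---|---|---|
| Orange key | (140.2,265.4) | (461.8,227.6) |
| Green key | (276.4,254.6) | (355,221.8) |
| White dot | (495.6,284.4) | (193.8,187.6) |

The rocker's pivot line is at top (495.6,277.6).

Run:
```python
from h import *
t,s=load('top0'),load('scene0')
for n,a,b,z in[('orange',(140.2,265.4),(461.8,227.6),.059),('green',(276.4,254.6),(355,221.8),.067),('dot',(495.6,284.4),(193.8,187.6),.065),('pivot',(495.6,277.6),(192.6,191.8),.056),('lamp',(157.8,240.4),(448.8,247),.045),('stripeT',(495,305),(204.4,180.4),.04)]:
    print(n,tri([(t,*a),(s,*b)]),atz(t,*a,z),atz(s,*b,z))
```

```text
orange (array([0.49265715, 0.31401775, 0.05440158]), [np.float64(1.4), np.float64(1.4)]) [0.49280339 0.31104082 0.059     ] [0.49512596 0.31441487 0.059     ]
green (array([0.51803093, 0.06670738, 0.06322619]), [np.float64(1.8), np.float64(1.8)]) [0.51811783 0.06457482 0.067     ] [0.52006611 0.06853641 0.067     ]
dot (array([ 0.47444288, -0.32857169,  0.05849837]), [np.float64(1.7), np.float64(1.7)]) [ 0.47464484 -0.32830998  0.065     ] [ 0.47890507 -0.32434533  0.065     ]
pivot (array([ 0.48661075, -0.32852773,  0.05818603]), [np.float64(1.8), np.float64(1.8)]) [ 0.486777   -0.33112074  0.056     ] [ 0.48539196 -0.32740089  0.056     ]
lamp (array([0.53977615, 0.28838711, 0.03919183]), [np.float64(1.3), np.float64(1.3)]) [0.53961315 0.28533426 0.045     ] [0.54279967 0.28852845 0.045     ]
stripeT (array([ 0.43646222, -0.32405406,  0.04054721]), [np.float64(10.4), np.float64(10.4)]) [ 0.43694439 -0.3350722   0.04      ] [ 0.43752631 -0.3132733   0.04      ]
```

>>> servo_tool:
  steps:
    - {"dx":0.15,"dy":-0.2}
    - {"dx":0.35,"dy":-0.45}
    - {"dx":0.6,"dy":-0.7}
    - {"dx":0.8,"dy":-0.9}
    - {"dx":1,"dy":-1}
  jaw: 0

```text
$.steps[0]: bad value
```

>>> servo_tool:
  steps:
    - {"dx":0.2,"dy":-0.25}
    - {"dx":0.45,"dy":-0.5}
    - {"dx":0.7,"dy":-0.75}
    - {"dx":0.9,"dy":-0.95}
    - {"dx":1,"dy":-1}

```text
$.steps[0]: bad value
```

>>> servo_tool:
  steps:
    - {"dx":0.3,"dy":-0.1}
    - {"dx":0.6,"dy":-0.2}
    - {"dx":0.9,"dy":-0.3,"dz":-0.2}
    - {"dx":1,"dy":-0.35,"dz":-0.5}
    - {"dx":1,"dy":-0.35,"dz":-0.8}

```text
$.steps[0]: bad value
```

>>> servo_tool:
  steps:
    - {"dx":0.15,"dy":-0.2,"dz":0,"wx":0,"wy":0,"wz":0}
    - {"dx":0.35,"dy":-0.45,"dz":0,"wx":0,"wy":0,"wz":0}
    - {"dx":0.6,"dy":-0.7,"dz":0,"wx":0,"wy":0,"wz":0}
    - {"dx":0.8,"dy":-0.9,"dz":0,"wx":0,"wy":0,"wz":0}
    - {"dx":1,"dy":-1,"dz":0,"wx":0,"wy":0,"wz":0}
  jaw: 0

```text
time_s: 0.57
eef_pos: [0.2747, 0.4459, 0.2309]
eef_rot: [-0.0, 0.153, 0.988, -0.001]
wrist_force: [0.3, 0.7, 0.3]
opening: 0.301
grasp_force: 0.0
```

Commanded pose is now about (0.274, 0.448, 0.231).

>>> servo_tool:
  steps:
    - {"dx":0.2,"dy":-0.25,"dz":0,"wx":0,"wy":0,"wz":0}
    - {"dx":0.45,"dy":-0.5,"dz":0,"wx":0,"wy":0,"wz":0}
    - {"dx":0.7,"dy":-0.75,"dz":0,"wx":0,"wy":0,"wz":0}
    - {"dx":0.9,"dy":-0.95,"dz":0,"wx":0,"wy":0,"wz":0}
    - {"dx":1,"dy":-1,"dz":0,"wx":0,"wy":0,"wz":0}

```text
time_s: 0.98
eef_pos: [0.3761, 0.3453, 0.2311]
eef_rot: [0.0, 0.155, 0.988, -0.001]
wrist_force: [-1.3, 0.3, -0.6]
opening: 0.003
grasp_force: 0.0
```

>>> servo_tool:
  steps:
    - {"dx":0.3,"dy":-0.1,"dz":0,"wx":0,"wy":0,"wz":0}
    - {"dx":0.6,"dy":-0.2,"dz":0,"wx":0,"wy":0,"wz":0}
    - {"dx":0.9,"dy":-0.3,"dz":-0.2,"wx":0,"wy":0,"wz":0}
    - {"dx":1,"dy":-0.35,"dz":-0.5,"wx":0,"wy":0,"wz":0}
    - {"dx":1,"dy":-0.35,"dz":-0.8,"wx":0,"wy":0,"wz":0}

```text
time_s: 1.4
eef_pos: [0.4776, 0.3124, 0.1512]
eef_rot: [0.002, 0.155, 0.988, 0.001]
wrist_force: [-0.5, 0.3, -1.0]
opening: -0.0
grasp_force: 0.0
```

>>> servo_tool:
  steps:
    - {"dx":0.2,"dy":0,"dz":-0.1,"wx":0,"wy":0,"wz":0}
    - {"dx":0.2,"dy":0,"dz":-0.3,"wx":0,"wy":0,"wz":0}
    - {"dx":0.2,"dy":0,"dz":-0.5,"wx":0,"wy":0,"wz":0}
    - {"dx":0.2,"dy":0,"dz":-0.5,"wx":0,"wy":0,"wz":0}
    - {"dx":0.2,"dy":0,"dz":-0.5,"wx":0,"wy":0,"wz":0}

```text
time_s: 1.82
eef_pos: [0.4929, 0.313, 0.1]
eef_rot: [-0.002, 0.153, 0.988, -0.001]
wrist_force: [0.8, 0.2, 1.0]
opening: -0.001
grasp_force: 0.0
```

Run:
```python
from h import *
shot('wrist','w1'); o=ctrl.get_obs(); print(o['eef_pos'],o['wrist_force'],o['opening'])
```

```text
[0.49390309 0.31344419 0.10148188] [0.3720279  0.27726539 0.164416  ] 0.003075802626355364
```

View pics/w1.png

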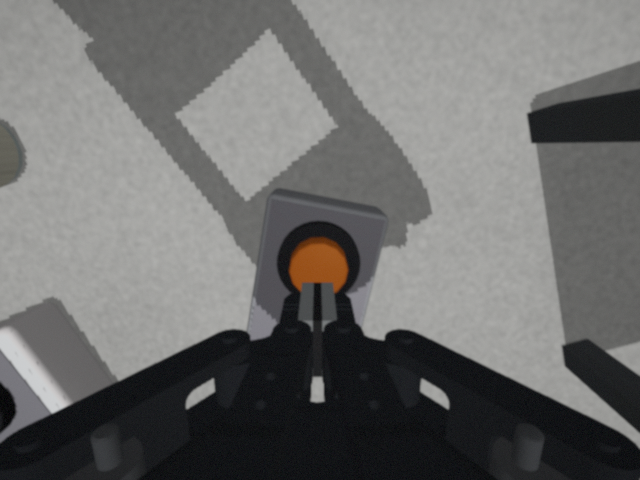

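The wrist view shows the shut tips at about (318,295), just below the orange key, which is centred at (319,267) with no lateral offset. I'll check that as a position.

Run:
```python
from h import *
c=load('w1'); print(atz(c,319,267,.059),tri([(c,319,267),(load('top0'),140.2,265.4),(load('scene0'),461.8,227.6)]))
```

```text
[0.49124985 0.31479663 0.059     ] (array([0.49270798, 0.31412469, 0.05437801]), [np.float64(0.2), np.float64(1.5), np.float64(1.4)])
```

>>> servo_tool:
  steps:
    - {"dx":0,"dy":0,"dz":-0.2,"wx":0,"wy":0,"wz":0}
    - {"dx":0,"dy":0,"dz":-0.35,"wx":0,"wy":0,"wz":0}
    - {"dx":0,"dy":0,"dz":-0.42,"wx":0,"wy":0,"wz":0}
    - {"dx":0,"dy":0,"dz":-0.45,"wx":0,"wy":0,"wz":0}
    - {"dx":0,"dy":0,"dz":-0.47,"wx":0,"wy":0,"wz":0}

```text
time_s: 2.28
eef_pos: [0.4943, 0.3134, 0.0554]
eef_rot: [0.0, 0.153, 0.988, 0.0]
wrist_force: [-3.1, -1.2, 4.4]
opening: -0.0
grasp_force: 1.9
```

>>> servo_tool:
  steps:
    - {"dx":0,"dy":0,"dz":-0.01,"wx":0,"wy":0,"wz":0}
    - {"dx":0,"dy":0,"dz":-0.02,"wx":0,"wy":0,"wz":0}
    - {"dx":0,"dy":0,"dz":-0.03,"wx":0,"wy":0,"wz":0}
    - {"dx":0,"dy":0,"dz":-0.03,"wx":0,"wy":0,"wz":0}
    - {"dx":0,"dy":0,"dz":-0.03,"wx":0,"wy":0,"wz":0}

```text
time_s: 2.7
eef_pos: [0.4945, 0.3134, 0.0518]
eef_rot: [0.0, 0.153, 0.988, 0.0]
wrist_force: [-2.6, 1.9, 3.3]
opening: -0.003
grasp_force: 1.9
```

>>> servo_tool:
  steps:
    - {"dx":0,"dy":0,"dz":-0.01,"wx":0,"wy":0,"wz":0}
    - {"dx":0,"dy":0,"dz":-0.02,"wx":0,"wy":0,"wz":0}
    - {"dx":0,"dy":0,"dz":-0.03,"wx":0,"wy":0,"wz":0}
    - {"dx":0,"dy":0,"dz":-0.03,"wx":0,"wy":0,"wz":0}
    - {"dx":0,"dy":0,"dz":-0.03,"wx":0,"wy":0,"wz":0}

```text
time_s: 3.12
eef_pos: [0.4947, 0.3134, 0.0509]
eef_rot: [0.0, 0.153, 0.988, 0.0]
wrist_force: [-10.2, -1.9, 22.4]
opening: 0.0
grasp_force: 10.9
```

The key has bottomed: z is 0.051 and the force jumped to 22 N. Now I'll lift straight up and look.

>>> servo_tool:
  steps:
    - {"dx":0,"dy":0,"dz":0.03,"wx":0,"wy":0,"wz":0}
    - {"dx":0,"dy":0,"dz":0.1,"wx":0,"wy":0,"wz":0}
    - {"dx":0,"dy":0,"dz":0.4,"wx":0,"wy":0,"wz":0}
    - {"dx":0,"dy":0,"dz":0.7,"wx":0,"wy":0,"wz":0}
    - {"dx":0,"dy":0,"dz":0.9,"wx":0,"wy":0,"wz":0}

```text
time_s: 3.53
eef_pos: [0.4954, 0.313, 0.1407]
eef_rot: [0.001, 0.153, 0.988, 0.0]
wrist_force: [0.1, 0.4, 0.4]
opening: 0.002
grasp_force: 0.0
```

>>> servo_tool:
  steps:
    - {"dx":0,"dy":-0.2,"dz":0,"wx":0,"wy":0,"wz":0}
    - {"dx":0,"dy":-0.4,"dz":0,"wx":0,"wy":0,"wz":0}
    - {"dx":0,"dy":-0.6,"dz":0,"wx":0,"wy":0,"wz":0}
    - {"dx":0,"dy":-0.8,"dz":0,"wx":0,"wy":0,"wz":0}
    - {"dx":0,"dy":-1,"dz":0,"wx":0,"wy":0,"wz":0}

```text
time_s: 3.95
eef_pos: [0.4944, 0.2119, 0.1383]
eef_rot: [0.0, 0.153, 0.988, -0.0]
wrist_force: [0.4, 0.3, 1.3]
opening: 0.001
grasp_force: 0.0
```

Run:
```python
from h import *
shot('scene','s1');o=ctrl.get_obs(); print(o['eef_pos'],o['wrist_force'])
f=lambda t:cv2.resize(cv2.imread(f'pics/{t}.png')[206:266,425:495],None,fx=5,fy=5,interpolation=cv2.INTER_CUBIC)
cv2.imwrite('pics/cmp1.png',np.hstack([f('scene0'),f('s1')]))
```

```text
[0.49445309 0.208969   0.13809371] [ 1.76227354 -1.14666663 -0.45737052]
```

View pics/cmp1.png

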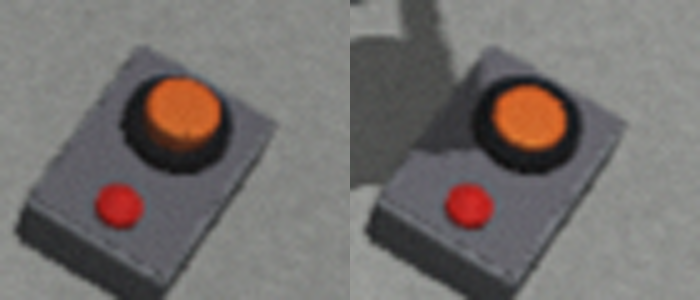

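After the press the orange key sits flush in its collar and the box has not moved. Next is the rocker: target x 0.464, y -0.327, at z 0.138 for the transit.

>>> servo_tool:
  steps:
    - {"dx":0,"dy":-0.2,"dz":0,"wx":0,"wy":0,"wz":0}
    - {"dx":0,"dy":-0.4,"dz":0,"wx":0,"wy":0,"wz":0}
    - {"dx":0,"dy":-0.6,"dz":0,"wx":0,"wy":0,"wz":0}
    - {"dx":0,"dy":-0.8,"dz":0,"wx":0,"wy":0,"wz":0}
    - {"dx":0,"dy":-1,"dz":0,"wx":0,"wy":0,"wz":0}

```text
time_s: 4.42
eef_pos: [0.4943, 0.1119, 0.1383]
eef_rot: [0.0, 0.153, 0.988, -0.0]
wrist_force: [0.6, 0.0, -0.5]
opening: 0.005
grasp_force: 0.0
```

>>> servo_tool:
  steps:
    - {"dx":0,"dy":-0.2,"dz":0,"wx":0,"wy":0,"wz":0}
    - {"dx":0,"dy":-0.4,"dz":0,"wx":0,"wy":0,"wz":0}
    - {"dx":0,"dy":-0.6,"dz":0,"wx":0,"wy":0,"wz":0}
    - {"dx":0,"dy":-0.8,"dz":0,"wx":0,"wy":0,"wz":0}
    - {"dx":0,"dy":-1,"dz":0,"wx":0,"wy":0,"wz":0}

```text
time_s: 4.83
eef_pos: [0.4943, 0.0118, 0.1384]
eef_rot: [0.0, 0.153, 0.988, -0.0]
wrist_force: [0.7, 0.5, -0.1]
opening: 0.001
grasp_force: 0.0
```

>>> servo_tool:
  steps:
    - {"dx":0,"dy":-0.2,"dz":0,"wx":0,"wy":0,"wz":0}
    - {"dx":0,"dy":-0.4,"dz":0,"wx":0,"wy":0,"wz":0}
    - {"dx":0,"dy":-0.6,"dz":0,"wx":0,"wy":0,"wz":0}
    - {"dx":0,"dy":-0.8,"dz":0,"wx":0,"wy":0,"wz":0}
    - {"dx":0,"dy":-1,"dz":0,"wx":0,"wy":0,"wz":0}

```text
time_s: 5.25
eef_pos: [0.4943, -0.0883, 0.1383]
eef_rot: [0.0, 0.153, 0.988, -0.0]
wrist_force: [1.5, -0.2, -0.7]
opening: -0.002
grasp_force: 0.0
```

>>> servo_tool:
  steps:
    - {"dx":0,"dy":-0.2,"dz":0,"wx":0,"wy":0,"wz":0}
    - {"dx":0,"dy":-0.4,"dz":0,"wx":0,"wy":0,"wz":0}
    - {"dx":0,"dy":-0.6,"dz":0,"wx":0,"wy":0,"wz":0}
    - {"dx":0,"dy":-0.8,"dz":0,"wx":0,"wy":0,"wz":0}
    - {"dx":0,"dy":-1,"dz":0,"wx":0,"wy":0,"wz":0}

```text
time_s: 5.67
eef_pos: [0.4942, -0.1883, 0.1383]
eef_rot: [0.0, 0.153, 0.988, -0.0]
wrist_force: [-0.4, 0.9, -1.5]
opening: 0.0
grasp_force: 0.0
```

>>> servo_tool:
  steps:
    - {"dx":-0.1,"dy":-0.2,"dz":0,"wx":0,"wy":0,"wz":0}
    - {"dx":-0.2,"dy":-0.4,"dz":0,"wx":0,"wy":0,"wz":0}
    - {"dx":-0.3,"dy":-0.6,"dz":0,"wx":0,"wy":0,"wz":0}
    - {"dx":-0.3,"dy":-0.8,"dz":0,"wx":0,"wy":0,"wz":0}
    - {"dx":-0.3,"dy":-1,"dz":0,"wx":0,"wy":0,"wz":0}

```text
time_s: 6.08
eef_pos: [0.4636, -0.2883, 0.1383]
eef_rot: [0.0, 0.154, 0.988, -0.0]
wrist_force: [1.4, 0.5, 0.9]
opening: -0.001
grasp_force: 0.0
```

>>> servo_tool:
  steps:
    - {"dx":0,"dy":-0.2,"dz":0,"wx":0,"wy":0,"wz":0}
    - {"dx":0,"dy":-0.4,"dz":0,"wx":0,"wy":0,"wz":0}
    - {"dx":0,"dy":-0.4,"dz":-0.2,"wx":0,"wy":0,"wz":0}
    - {"dx":0,"dy":-0.4,"dz":-0.4,"wx":0,"wy":0,"wz":0}
    - {"dx":0,"dy":-0.4,"dz":-0.4,"wx":0,"wy":0,"wz":0}

```text
time_s: 6.5
eef_pos: [0.462, -0.3257, 0.0944]
eef_rot: [-0.003, 0.154, 0.988, 0.002]
wrist_force: [-0.6, 0.2, -0.6]
opening: 0.002
grasp_force: 0.0
```

Run:
```python
from h import *
shot('wrist','w2'); o=ctrl.get_obs(); print(o['eef_pos'],o['eef_rot'],o['wrist_force'])
```

```text
[ 0.46270606 -0.32592111  0.09608976] [-0.00201109  0.15354732  0.9881382   0.00143709] [ 0.9301813   0.54129196 -0.54315605]
```

View pics/w2.png

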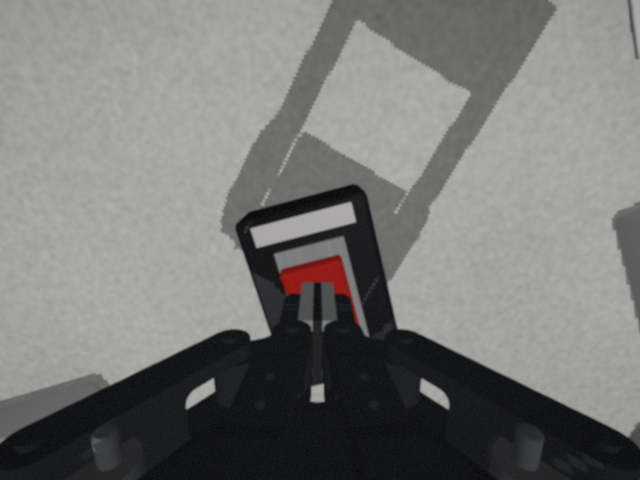

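The wrist view shows the rocker's ON-end edge from (282,271) to (341,257), with the white stripe beyond it. The tips at (318,285) are over the ON half. I'll check this numerically.

Run:
```python
from h import *
c=load('w2')
for p in[(282,271),(341,257)]: print(atz(c,*p,.067))
```

```text
[ 0.45200202 -0.34132095  0.067     ]
[ 0.4540355 -0.309956   0.067    ]
```

>>> servo_tool:
  steps:
    - {"dx":0,"dy":0,"dz":-0.15,"wx":0,"wy":0,"wz":0}
    - {"dx":0,"dy":0,"dz":-0.28,"wx":0,"wy":0,"wz":0}
    - {"dx":0,"dy":0,"dz":-0.34,"wx":0,"wy":0,"wz":0}
    - {"dx":0,"dy":0,"dz":-0.37,"wx":0,"wy":0,"wz":0}
    - {"dx":0,"dy":0,"dz":-0.4,"wx":0,"wy":0,"wz":0}

```text
time_s: 6.97
eef_pos: [0.4642, -0.327, 0.0586]
eef_rot: [-0.0, 0.153, 0.988, -0.0]
wrist_force: [-2.9, 0.6, 3.7]
opening: 0.002
grasp_force: 1.8
```

>>> servo_tool:
  steps:
    - {"dx":0,"dy":0,"dz":-0.01,"wx":0,"wy":0,"wz":0}
    - {"dx":0,"dy":0,"dz":-0.02,"wx":0,"wy":0,"wz":0}
    - {"dx":0,"dy":0,"dz":-0.02,"wx":0,"wy":0,"wz":0}
    - {"dx":0,"dy":0,"dz":-0.02,"wx":0,"wy":0,"wz":0}
    - {"dx":0,"dy":0,"dz":-0.02,"wx":0,"wy":0,"wz":0}

```text
time_s: 7.38
eef_pos: [0.4642, -0.3271, 0.0568]
eef_rot: [0.0, 0.153, 0.988, -0.0]
wrist_force: [-4.0, 0.5, 4.7]
opening: 0.003
grasp_force: 2.6
```

>>> servo_tool:
  steps:
    - {"dx":0,"dy":0,"dz":-0.01,"wx":0,"wy":0,"wz":0}
    - {"dx":0,"dy":0,"dz":-0.02,"wx":0,"wy":0,"wz":0}
    - {"dx":0,"dy":0,"dz":-0.02,"wx":0,"wy":0,"wz":0}
    - {"dx":0,"dy":0,"dz":-0.02,"wx":0,"wy":0,"wz":0}
    - {"dx":0,"dy":0,"dz":-0.02,"wx":0,"wy":0,"wz":0}

```text
time_s: 7.8
eef_pos: [0.4642, -0.3272, 0.0559]
eef_rot: [-0.0, 0.153, 0.988, -0.0]
wrist_force: [-6.5, 3.7, 14.9]
opening: 0.002
grasp_force: 7.9
```

>>> servo_tool:
  steps:
    - {"dx":0,"dy":0,"dz":-0.01,"wx":0,"wy":0,"wz":0}
    - {"dx":0,"dy":0,"dz":-0.02,"wx":0,"wy":0,"wz":0}
    - {"dx":0,"dy":0,"dz":-0.02,"wx":0,"wy":0,"wz":0}
    - {"dx":0,"dy":0,"dz":-0.02,"wx":0,"wy":0,"wz":0}
    - {"dx":0,"dy":0,"dz":-0.02,"wx":0,"wy":0,"wz":0}

```text
time_s: 8.22
eef_pos: [0.4643, -0.3273, 0.0556]
eef_rot: [-0.0, 0.153, 0.988, -0.0]
wrist_force: [-13.3, 7.1, 29.7]
opening: 0.003
grasp_force: 15.2
```

The rocker has bottomed at z 0.0556 with 30 N. Now I'll lift and start back towards the green key at (0.519, 0.066).

>>> servo_tool:
  steps:
    - {"dx":0,"dy":0,"dz":0.04,"wx":0,"wy":0,"wz":0}
    - {"dx":0,"dy":0,"dz":0.2,"wx":0,"wy":0,"wz":0}
    - {"dx":0,"dy":0,"dz":0.5,"wx":0,"wy":0,"wz":0}
    - {"dx":0,"dy":0,"dz":0.8,"wx":0,"wy":0,"wz":0}
    - {"dx":0,"dy":0,"dz":0.9,"wx":0,"wy":0,"wz":0}

```text
time_s: 8.63
eef_pos: [0.4664, -0.3288, 0.1469]
eef_rot: [0.003, 0.153, 0.988, -0.002]
wrist_force: [1.1, -1.6, 1.6]
opening: -0.003
grasp_force: 0.0
```

>>> servo_tool:
  steps:
    - {"dx":0,"dy":0.2,"dz":0,"wx":0,"wy":0,"wz":0}
    - {"dx":0,"dy":0.4,"dz":0,"wx":0,"wy":0,"wz":0}
    - {"dx":0,"dy":0.6,"dz":0,"wx":0,"wy":0,"wz":0}
    - {"dx":0,"dy":0.8,"dz":0,"wx":0,"wy":0,"wz":0}
    - {"dx":0,"dy":1,"dz":0,"wx":0,"wy":0,"wz":0}

```text
time_s: 9.05
eef_pos: [0.4643, -0.226, 0.1419]
eef_rot: [0.0, 0.153, 0.988, 0.0]
wrist_force: [0.7, -0.6, -0.4]
opening: -0.001
grasp_force: 0.0
```

Run:
```python
from h import *
shot('scene','s2');shot('top','t2');o=ctrl.get_obs(); print(o['eef_pos'],o['wrist_force'])
f=lambda t,x,y:cv2.resize(cv2.imread(f'pics/{t}.png')[y-30:y+30,x-30:x+30],None,fx=5,fy=5,interpolation=cv2.INTER_CUBIC)
cv2.imwrite('pics/cmp2.png',np.hstack([f('s2',194,195),f('t2',492,279)]))
```

```text
[ 0.46404863 -0.2241656   0.14155187] [-0.17547901 -0.01511296 -0.61950236]
```

View pics/cmp2.png

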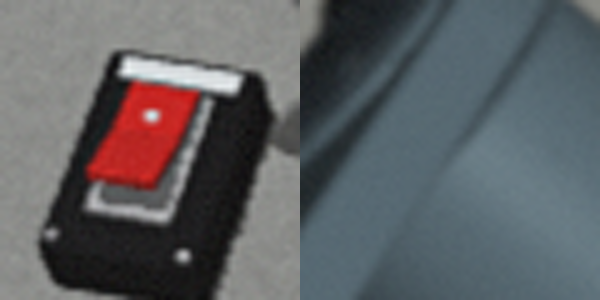

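The scene view shows the rocker tilted over: the ON (dot) end is down and the far end is raised. Moving to the green key.

>>> servo_tool:
  steps:
    - {"dx":0.05,"dy":0.2,"dz":0,"wx":0,"wy":0,"wz":0}
    - {"dx":0.1,"dy":0.4,"dz":0,"wx":0,"wy":0,"wz":0}
    - {"dx":0.15,"dy":0.6,"dz":0,"wx":0,"wy":0,"wz":0}
    - {"dx":0.2,"dy":0.8,"dz":0,"wx":0,"wy":0,"wz":0}
    - {"dx":0.25,"dy":1,"dz":0,"wx":0,"wy":0,"wz":0}

```text
time_s: 9.57
eef_pos: [0.4898, -0.1268, 0.1421]
eef_rot: [0.0, 0.154, 0.988, -0.0]
wrist_force: [-0.0, 0.0, 0.5]
opening: -0.002
grasp_force: 0.0
```

>>> servo_tool:
  steps:
    - {"dx":0.05,"dy":0.2,"dz":0,"wx":0,"wy":0,"wz":0}
    - {"dx":0.1,"dy":0.4,"dz":0,"wx":0,"wy":0,"wz":0}
    - {"dx":0.15,"dy":0.6,"dz":0,"wx":0,"wy":0,"wz":0}
    - {"dx":0.2,"dy":0.8,"dz":0,"wx":0,"wy":0,"wz":0}
    - {"dx":0.25,"dy":1,"dz":0,"wx":0,"wy":0,"wz":0}

```text
time_s: 9.98
eef_pos: [0.5149, -0.0266, 0.1421]
eef_rot: [0.0, 0.153, 0.988, -0.0]
wrist_force: [0.1, -0.3, -0.1]
opening: -0.002
grasp_force: 0.0
```

>>> servo_tool:
  steps:
    - {"dx":0.05,"dy":0.3,"dz":0,"wx":0,"wy":0,"wz":0}
    - {"dx":0.05,"dy":0.6,"dz":0,"wx":0,"wy":0,"wz":0}
    - {"dx":0.05,"dy":0.93,"dz":0,"wx":0,"wy":0,"wz":0}
    - {"dx":0.05,"dy":0.93,"dz":-0.2,"wx":0,"wy":0,"wz":0}
    - {"dx":0.05,"dy":0.93,"dz":-0.4,"wx":0,"wy":0,"wz":0}

```text
time_s: 10.4
eef_pos: [0.521, 0.0675, 0.1029]
eef_rot: [0.002, 0.152, 0.988, 0.0]
wrist_force: [-1.0, -0.3, -1.1]
opening: 0.002
grasp_force: 0.0
```

Run:
```python
from h import *
shot('wrist','w3'); o=ctrl.get_obs(); print(o['eef_pos'],o['eef_rot'],o['wrist_force'])
```

```text
[0.51748326 0.06686805 0.09800706] [-1.85537387e-03  1.52421405e-01  9.88313852e-01 -6.04322722e-05] [-2.88903847 -0.19434676 -2.79631238]
```

View pics/w3.png

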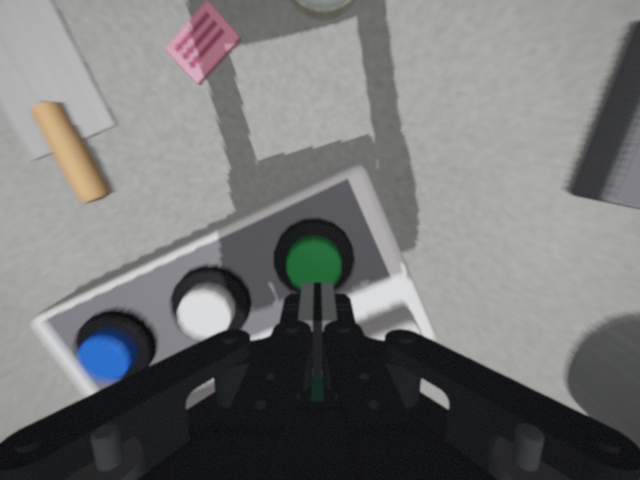

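The wrist view shows the green key at (314,264) just ahead of the tips at (318,290), lined up as the orange key was. The white key at (205,310) is well clear. Pressing now.

>>> servo_tool:
  steps:
    - {"dx":0,"dy":0,"dz":-0.1,"wx":0,"wy":0,"wz":0}
    - {"dx":0,"dy":0,"dz":-0.25,"wx":0,"wy":0,"wz":0}
    - {"dx":0,"dy":0,"dz":-0.33,"wx":0,"wy":0,"wz":0}
    - {"dx":0,"dy":0,"dz":-0.36,"wx":0,"wy":0,"wz":0}
    - {"dx":0,"dy":0,"dz":-0.39,"wx":0,"wy":0,"wz":0}

```text
time_s: 10.87
eef_pos: [0.5193, 0.0655, 0.0634]
eef_rot: [-0.0, 0.154, 0.988, -0.0]
wrist_force: [-2.4, -1.0, 3.5]
opening: -0.001
grasp_force: 1.8
```

>>> servo_tool:
  steps:
    - {"dx":0,"dy":0,"dz":-0.01,"wx":0,"wy":0,"wz":0}
    - {"dx":0,"dy":0,"dz":-0.02,"wx":0,"wy":0,"wz":0}
    - {"dx":0,"dy":0,"dz":-0.03,"wx":0,"wy":0,"wz":0}
    - {"dx":0,"dy":0,"dz":-0.03,"wx":0,"wy":0,"wz":0}
    - {"dx":0,"dy":0,"dz":-0.03,"wx":0,"wy":0,"wz":0}

```text
time_s: 11.28
eef_pos: [0.5196, 0.0657, 0.0611]
eef_rot: [0.0, 0.153, 0.988, -0.0]
wrist_force: [-2.1, -0.6, 5.8]
opening: 0.002
grasp_force: 2.6
```

>>> servo_tool:
  steps:
    - {"dx":0,"dy":0,"dz":-0.01,"wx":0,"wy":0,"wz":0}
    - {"dx":0,"dy":0,"dz":-0.02,"wx":0,"wy":0,"wz":0}
    - {"dx":0,"dy":0,"dz":-0.03,"wx":0,"wy":0,"wz":0}
    - {"dx":0,"dy":0,"dz":-0.03,"wx":0,"wy":0,"wz":0}
    - {"dx":0,"dy":0,"dz":-0.03,"wx":0,"wy":0,"wz":0}

```text
time_s: 11.7
eef_pos: [0.5198, 0.0656, 0.0606]
eef_rot: [0.0, 0.153, 0.988, -0.0]
wrist_force: [-12.7, -2.2, 29.9]
opening: -0.001
grasp_force: 14.7
```

The green key is fully down at 30 N. Release it, move clear and check.

>>> servo_tool:
  steps:
    - {"dx":0,"dy":0,"dz":0.04,"wx":0,"wy":0,"wz":0}
    - {"dx":0,"dy":0,"dz":0.2,"wx":0,"wy":0,"wz":0}
    - {"dx":0,"dy":0,"dz":0.5,"wx":0,"wy":0,"wz":0}
    - {"dx":0,"dy":0,"dz":0.8,"wx":0,"wy":0,"wz":0}
    - {"dx":0,"dy":0,"dz":1,"wx":0,"wy":0,"wz":0}

```text
time_s: 12.12
eef_pos: [0.5206, 0.0661, 0.1603]
eef_rot: [0.002, 0.153, 0.988, 0.0]
wrist_force: [0.4, 0.0, 0.3]
opening: -0.004
grasp_force: 0.0
```

>>> servo_tool:
  steps:
    - {"dx":-0.2,"dy":0,"dz":0.2,"wx":0,"wy":0,"wz":0}
    - {"dx":-0.4,"dy":0,"dz":0.4,"wx":0,"wy":0,"wz":0}
    - {"dx":-0.6,"dy":0,"dz":0.6,"wx":0,"wy":0,"wz":0}
    - {"dx":-0.8,"dy":0,"dz":0.6,"wx":0,"wy":0,"wz":0}
    - {"dx":-0.8,"dy":0,"dz":0.6,"wx":0,"wy":0,"wz":0}

```text
time_s: 12.53
eef_pos: [0.4378, 0.0664, 0.2187]
eef_rot: [0.001, 0.153, 0.988, 0.0]
wrist_force: [0.6, 0.3, -0.3]
opening: 0.001
grasp_force: 0.0
```

Run:
```python
from h import *
shot('scene','s3');o=ctrl.get_obs(); print(o['eef_pos'],o['wrist_force'],np.abs(o['dq']).max())
```

```text
[0.43890117 0.06627737 0.21815406] [ 0.68622004 -0.19788815  0.5147693 ] 0.05291117675714767
```

View pics/s3.png

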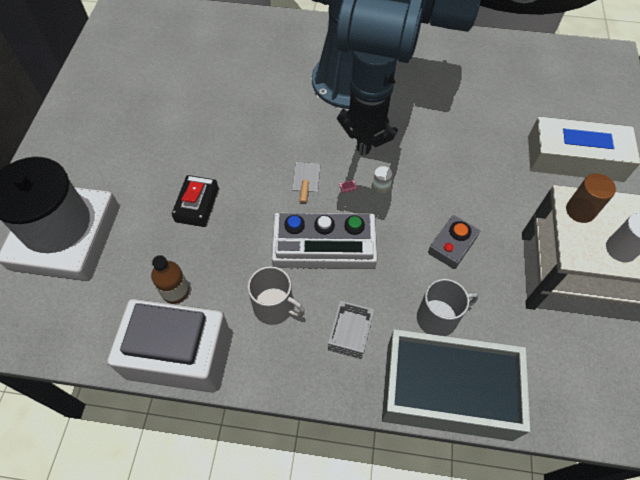

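The scene view shows the green key back up at (355,223), the orange key in at (460,231) and the rocker ON at (194,191). Nothing else has moved, and the arm is clear. Handing in.

```bash
python3 -c "
from h import *
print(workorder.hand_in())"
```

```text
the job is handed in; nothing more can be done
None
```

I pushed the orange key fully in, pressed the rocker's white-marked end fully down, then pressed the green key fully down and let it come back up; nothing else was seen to move, and the job is handed in (no verdict was shown).

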